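# Open a push-and-turn jar of print-bed adhesive

### The arm

A 6-joint arm with a two-finger parallel gripper is mounted at the origin on the work surface. World frame = base frame: x ahead of the robot, y to its left, z up, the work surface at z = 0. Lengths are in m, angles in rad, forces in N, time in s.
With the tool pointing down it reaches from about 0.425 to 0.95 m from the base axis. Payload 3.5 kg.
Tool frame: the origin (TCP) lies between the finger pads; the fingertips stand 14 mm ahead of it and the grasp point (between the pads) lies 5 mm behind it; z points along the fingers, y is the line along which they close (so a half turn about z gives the same grasp; the last joint's range is limited). The gripper opens to 85 mm and grips with 20 to 120 N. Pads are 22 mm wide; open, the fingers measure 114 mm over their backs; the gripper's body (76 mm by 85 mm) begins 54 mm behind the grasp point. The pads swing forward as they close: fully open they stand 13 mm farther back than shut.
Start: joints at [-1.42, 0.286, 1.577, -0, 1.279, -0.15], TCP at [0.2, -0.645, 0.245] pointing down, gripper open.
Joint ranges: [-2.77, 2.77], [-0.9, 2.22], [0.21, 2.48], [-1.53, 4.67], [0.24, 2.81], [-2.84, 2.84]. Speed limits (rad/s): [2.79, 2.79, 3.14, 3.14, 3.14, 3.14].

### API

Orientations are given as a unit quaternion [x, y, z, w].
In Python, from plant import * gives the robot as it stands.
- The arm moves only by the tool step_arm, never from a script. Its argument "commands" is a list of rows, each an object of numbers: "gripper": the gripper's target within -1 to 1 (shut at 1, half-way at 0, fully open at -1); "x", "y", "z": the shift along the tool's x, y, z in mm; "spin": the turn about the tool's z in degrees. A call has exactly 10 rows; each row shifts and turns the commanded pose from where the row before left it, along the tool's axes as they then stand; what a row does not reach is not made up. A row lasts 1/10 s, in which the tool goes at most 50 mm and 8.59 degrees, less where a joint would pass 70% of its speed; a pose out of reach is approached as far as the arm can. A call with a gripper value outside its range is refused whole. The fingers move at their own pace and stop on an object; "force" is the grip in N (left out, the last holds). Time passes only in rows, so rows that do not move let the fingers close, or fill a call up. It gives the time, the measured TCP pose, the force, the opening and the grip force at its end, in the units of the state.
- get_state(): the state, without advancing time (a new reading comes with each control period).
- read_camera(name): name is "scene" or "side" or "wrist"; returns a dict with "color" (420x560x3 uint8, red, green, blue), "z_map" (420x560 float32, m along the optical axis (not along the pixel's ray), 0 where there is no reading), "fx", "fy", "cx", "cy" (pixels), "distortion" ([k1, k2, p1, p2, k3] as OpenCV has them; the pictures are not rectified), "eye" and "attitude" of the camera in the world; the wrist camera has in their place "mount" (4x4, takes a point from camera to tool coordinates, whose origin is the TCP and whose axes are the flange's). Camera axes: x right, y up, looking along -z (the intrinsics and any distortion apply to the point x, -y, -z); pixel columns grow to the right and rows downward; lengths in m; the calibration is good to about 2 mm. A picture is of the moment at which its call begins: read the wrist's pose just before it.
- sign_off(): hands the job in; it is judged then, once.
The state is a dict: "time": time; "qpos": joint angles; "dq": joint speeds; "joint_efforts": joint torques, N m; "eef_pos": TCP position; "tcp_rot": TCP orientation; "contact_force": force on the tool from outside, world axes, zero at the start; "wrist_torque": the same for the moment, N m; "opening": opening from 0.0 (shut) to 1.0 (fully open); "finger_force": force on a finger pad.
Only numpy, scipy, OpenCV 4.12 (cv2) and the standard library are available. Lean on these libraries where they do the work, as an engineer would, in place of code of your own. Each camera call takes 0.05 s, during which the arm holds its last target. There are 200 camera calls.

### The job

Get the jar of bed adhesive open beside the printers: stand it squarely down in the black bench holder that keeps it from turning and let go of it, then push its child-resistant cap down and, keeping it pushed, turn it anticlockwise until it lets go. Lift the cap off and lay it right way up on the blue mat, leaving the jar standing in the holder; do not tip the jar, and leave the glue stick, bracket and scraper where they are.

Things in the scene. Friction and masses are not known exactly. Their poses are not given: they have to be found in the camera images.
- jar: Squat square plastic jar, loose, 0.17 to 0.29 kg with cap. Body 58 x 58 mm with flat sides, from 2 to 38 mm up, pale with a teal band, on a 40 mm square foot; above it a round 36 mm neck (rim at 56 mm) with three lugs, under the cap; 69 mm tall with cap. Origin: centre of the underside; x, y square to the flat sides, z up. All four ways round are equal. On the bare bench it turns along with its cap
- cap: Off-white ribbed child-resistant cap, 52 mm diameter, 26 mm tall, red arrows on top (anticlockwise undoes it). This pose is that of its hidden inner core, whose lugs lock under the jar's; an outer shell covers it. Origin: centre of the skirt's underside, 43 mm above the jar's underside when closed; z up. Pulled up while locked it lifts the jar; unlocked it rises 1 mm and lifts straight off
- cap_shell (a joint): How far the cap's outer shell is pushed down on the core against its spring, in m: 0 free, 0.004 fully down (about 11 N). Past 0.002 its teeth meet the core's (tip on tip at times, until they drop in), catch it after up to 20 degrees of play, and both turn together. Keep 14 to 20 N of push on all through the turn, which takes about half a N m
- cap_spin (a joint): Turn of the outer shell on the core, in rad, grows anticlockwise seen from above; any value at the start. Not pushed, the shell just spins freely and nothing loosens. The core lets go once it has itself turned 35 degrees anticlockwise; a stop ends its turn at about 85 degrees, so some 75 degrees of pushed turning of the shell undoes it
- holder: Black printed holder fixed to the bench (ears with steel screws at its +x and -x sides), 74 x 74 mm base, 20 mm tall. Square nest for the jar: floor 4 mm above the bench, 62 x 62 mm inside between four corner walls (upright for 8 mm, then flared outwards by 5 mm as a lead-in, 16 mm above the floor in all) with 34 mm gaps in the middle of each side. Origin: centre of its underside on the bench; x and y square to its sides, z up
- mat: Blue mat fixed on the bench, 150 x 130 mm (x, y), 2 mm thick. Origin: centre of its underside
- glue_stick: a glue stick, 29 mm diameter, 96 mm tall, standing, white with yellow band and red cap; origin at the centre of its underside; leave it alone
- bracket: a small orange printed angle bracket, 50 x 30 mm foot, 40 mm tall; origin under its foot; leave it alone
- scraper: a print scraper lying flat, black handle 100 mm long, steel blade 50 mm wide, up to 14 mm high; origin at the middle of its length on the underside, blade to its +x; leave it alone
Not all that is in view belongs to the job. Of the things like the mat, leave any that is brown or green; of the rest the smaller one is meant.

How it is judged:
On the way, in this order (a step that is already met when the one before it is completed fails the run):
1. the jar stands square in the holder, cap still on, and is let go (horizontal distance between jar and holder below 0.006 m and z of jar in the frame of holder between 0.002 and 0.0065 m and angle between jar's own z axis and vertical below 0.06 rad and (angle between the x axis of jar and the x axis of holder, either way round below 0.15 rad or angle between the x axis of jar and the y axis of holder, either way round below 0.15 rad) and contact force between the fingers and jar below 0.1 N and contact force between the fingers and cap below 0.1 N and z of cap in the frame of jar below 0.0455 m and distance between cap and jar below 0.047 m), for 0.2 s.
2. the cap is off, clear above the jar, which still stands in the holder (horizontal distance between jar and holder below 0.006 m and z of jar in the frame of holder between 0.002 and 0.0065 m and angle between jar's own z axis and vertical below 0.06 rad and (angle between the x axis of jar and the x axis of holder, either way round below 0.15 rad or angle between the x axis of jar and the y axis of holder, either way round below 0.15 rad) and z of cap in the frame of jar above 0.062 m), for 0.05 s.
At the end, for the whole second after the job is handed in: The jar stands upright in the holder, down on its floor (within 2.5 mm), centred within 6 mm and square within about 8 degrees; the cap lies right way up (within 7 degrees) flat on the blue mat, its centre over the mat; both at rest and released (horizontal distance between jar and holder below 0.006 m and z of jar in the frame of holder between 0.002 and 0.0065 m and angle between jar's own z axis and vertical below 0.06 rad and (angle between the x axis of jar and the x axis of holder, either way round below 0.15 rad or angle between the x axis of jar and the y axis of holder, either way round below 0.15 rad) and contact force between the fingers and jar below 0.1 N and x of cap in the frame of mat between -0.075 and 0.075 m and y of cap in the frame of mat between -0.065 and 0.065 m and z of cap in the frame of mat between 0 and 0.006 m and angle between cap's own z axis and vertical below 0.12 rad and linear speed of each of cap, jar below 0.02 m/s and contact force between the fingers and cap below 0.1 N); the robot touches nothing.
It fails at once if the glue stick is moved by more than 25 mm (distance of glue_stick from where it was at the start of the episode above 0.025 m).
It fails at once if the bracket is moved by more than 25 mm (distance of bracket from where it was at the start of the episode above 0.025 m).
It fails at once if the scraper is moved by more than 25 mm (distance of scraper from where it was at the start of the episode above 0.025 m).
It fails at once if the jar is tipped by more than 30 degrees (angle between jar's own z axis and vertical above 0.52 rad).
It also fails if it takes over 64 s, if anything falls off the work surface, if the arm or the gripper's body presses on something with over 40 N, if the wrist force passes 120 N, or if a joint passes its speed limit or range.

## Working session

There is one attempt and no reset: what is moved stays moved. The work goes in short steps, Python scripts to look and compute and a tool call to move; the robot and the scene stay as the last step left them, time stands still between calls to the robot, and variables do not carry over. Pictures are saved under pics/ and viewed, at most 10 in all, crops included, and the job is handed in when it is done.

Besides the shell and the picture viewer there is one more tool, called as name([rows], argument=value, ...), one row to a line, values as JSON. step_arm: Moves the arm, as the interface text tells. Its arguments: {"type":"object","properties":{"commands":{"type":"array"},"force":{"type":"number"}},"required":["commands"]}

```bash
mkdir -p pics && cat > h.py <<'E'
from plant import *
import numpy as np, cv2
from scipy.spatial.transform import Rotation as R
def pose(st):
    T=np.eye(4);T[:3,:3]=R.from_quat(st["tcp_rot"]).as_matrix();T[:3,3]=st["eef_pos"];return T
def grab(name,png):
    st=get_state();c=read_camera(name)
    if name=="wrist": c["T"]=pose(st)@np.array(c["mount"])
    else:
        a=np.array(c["attitude"],float);T=np.eye(4)
        T[:3,:3]=R.from_quat(a).as_matrix() if a.size==4 else a.reshape(3,3)
        T[:3,3]=c["eye"];c["T"]=T
    np.save("pics/"+png+".npy",c,allow_pickle=True)
    cv2.imwrite("pics/"+png+".png",c["color"][...,::-1]);return c
def load(png): return np.load("pics/"+png+".npy",allow_pickle=True).item()
def ray(c,u,v):
    K=np.array([[c["fx"],0,c["cx"]],[0,c["fy"],c["cy"]],[0,0,1.]])
    p=cv2.undistortPoints(np.array([[[u,v]]],float),K,np.array(c["distortion"],float))[0,0]
    return np.array([p[0],-p[1],-1.])
def onz(c,u,v,z):
    d=c["T"][:3,:3]@ray(c,u,v);o=c["T"][:3,3];return o+d*(z-o[2])/d[2]
def pt(c,u,v):
    d=ray(c,u,v)*np.median(c["z_map"][v-1:v+2,u-1:u+2]);return c["T"][:3,:3]@d+c["T"][:3,3]
E
python3 - <<'E'
from h import *
for n in("scene","wrist","side"):
    c=grab(n,n+"0");print(n,c["T"].round(3).tolist(),c["fx"])
print(get_state())
import numpy as np
a=np.hstack([cv2.imread("pics/scene0.png")]);cv2.imwrite("pics/s.png",cv2.resize(a,(800,600)))
E
```

```text
scene [[0.146, -0.855, 0.497, 0.969], [0.989, 0.133, -0.062, 0.036], [-0.013, 0.501, 0.866, 0.916], [0.0, 0.0, 0.0, 1.0]] 421.60995189858556
wrist [[0.296, 0.91, 0.291, 0.273], [-0.955, 0.283, 0.087, -0.621], [-0.003, -0.304, 0.953, 0.373], [0.0, 0.0, 0.0, 1.0]] 318.4122782746356
side [[0.999, 0.035, -0.018, 0.446], [-0.036, 0.661, -0.749, -0.944], [-0.014, 0.749, 0.662, 0.971], [0.0, 0.0, 0.0, 1.0]] 536.4177949179531
{'time': 0.15, 'qpos': array([-1.41998052e+00,  2.87026207e-01,  1.57787895e+00,  2.55601005e-05,
        1.27859545e+00, -1.49984051e-01]), 'dq': array([-3.01601289e-04, -2.02883930e-03, -3.87043344e-03, -2.22374810e-03,
        2.48604724e-05, -1.45795829e-03]), 'joint_efforts': array([ 1.52098659e-03, -4.06605792e+01, -2.93141270e+01, -1.06018667e-04,
        3.98712553e-03, -4.75696879e-06]), 'eef_pos': array([ 0.19996017, -0.64417985,  0.2442015 ]), 'tcp_rot': array([ 9.88711337e-01,  1.49829841e-01,  1.18380723e-05, -9.53985943e-04]), 'contact_force': array([0.18044028, 0.17164781, 0.48042078]), 'wrist_torque': array([-0.01279054, -0.00517463,  0.00036491]), 'finger_force': 0.0, 'opening': 1.0001101725013537}
```

View pics/s.png

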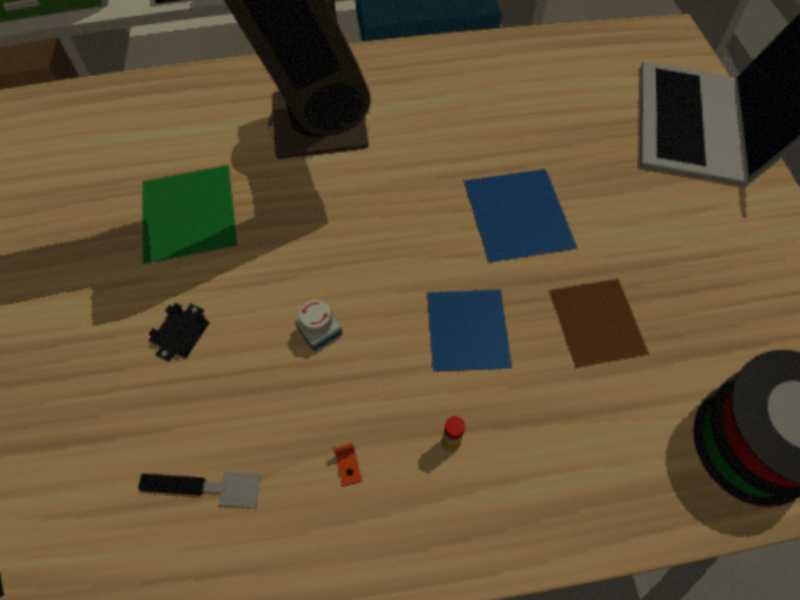

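View pics/side0.png

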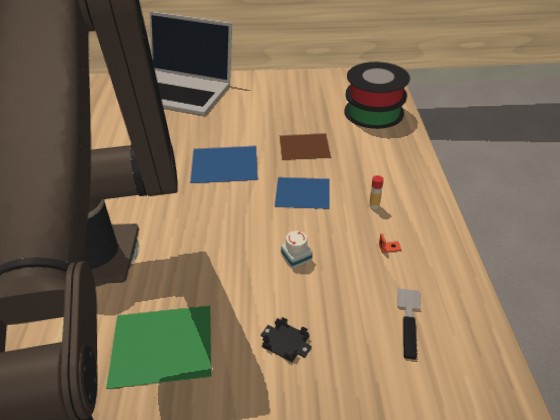

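The scene picture (800x600) shows the holder at (180,331), the jar at (317,318), and two blue mats. The smaller one is at (469,330) and the larger at (520,215). The bracket is at (348,465), the glue stick at (454,432) and the scraper at (200,488). The side view agrees.

```bash
python3 - <<'E'
from h import *
c=load("scene0");s=.7
for n,u,v,z in[("mat1",428,290,0),("mat2",501,290,0),("mat3",511,368,0),("mat4",433,371,0),("big1",465,182,0),("big2",547,170,0),("big3",576,247,0),("big4",488,261,0),("holder",180,331,.01),("capc",316,314,.069),("earA",201,312,.005),("earB",162,353,.005)]:
    print(n,onz(c,u*s,v*s,z).round(3))
c2=load("side0")
for n,u,v,z in[("holder",287,340,.01),("cap",297,239,.069),("earA",267,329,.005),("earB",305,350,.005),("mat",303,193,0)]: print(n,onz(c2,u,v,z).round(3))
E
```

```text
mat1 [0.447 0.16  0.   ]
mat2 [0.467 0.287 0.   ]
mat3 [0.614 0.269 0.   ]
mat4 [0.6   0.141 0.   ]
big1 [0.216 0.275 0.   ]
big2 [0.21  0.444 0.   ]
big3 [0.399 0.446 0.   ]
big4 [0.404 0.278 0.   ]
holder [ 0.468 -0.272  0.01 ]
capc [ 0.503 -0.034  0.069]
earA [ 0.433 -0.238  0.005]
earB [ 0.502 -0.304  0.005]
holder [ 0.467 -0.28   0.01 ]
cap [ 0.502 -0.04   0.069]
earA [ 0.425 -0.246  0.005]
earB [ 0.504 -0.302  0.005]
mat [0.533 0.211 0.   ]
```

step_arm([
  {"gripper": -1, "x": 33, "y": -35},
  {"gripper": -1, "x": 33, "y": -35},
  {"gripper": -1, "x": 33, "y": -35},
  {"gripper": -1, "x": 33, "y": -35},
  {"gripper": -1, "x": 33, "y": -35},
  {"gripper": -1, "x": 33, "y": -35},
  {"gripper": -1, "x": 33, "y": -35},
  {"gripper": -1, "x": 33, "y": -35},
  {"gripper": -1, "x": 33, "y": -35},
  {"gripper": -1, "x": 33, "y": -35},
])

```text
invalid input
```

step_arm([
  {"gripper": -1, "x": 33, "y": -35},
  {"gripper": -1, "x": 33, "y": -35},
  {"gripper": -1, "x": 33, "y": -35},
  {"gripper": -1, "x": 33, "y": -35},
  {"gripper": -1},
  {"gripper": -1},
  {"gripper": -1},
  {"gripper": -1},
  {"gripper": -1},
  {"gripper": -1},
])

```text
invalid input
```

```bash
python3 - <<'E'
from h import *
s=get_state();print(s["time"],s["eef_pos"],s["tcp_rot"],s["qpos"].round(2))
c=grab("wrist","w1");cv2.imwrite("pics/w1b.png",cv2.resize(cv2.imread("pics/w1.png"),(800,600)))
E
```

```text
0.15 [ 0.19996017 -0.64417985  0.2442015 ] [ 9.88711337e-01  1.49829841e-01  1.18380723e-05 -9.53985943e-04] [-1.42  0.29  1.58  0.    1.28 -0.15]
```

View pics/w1b.png

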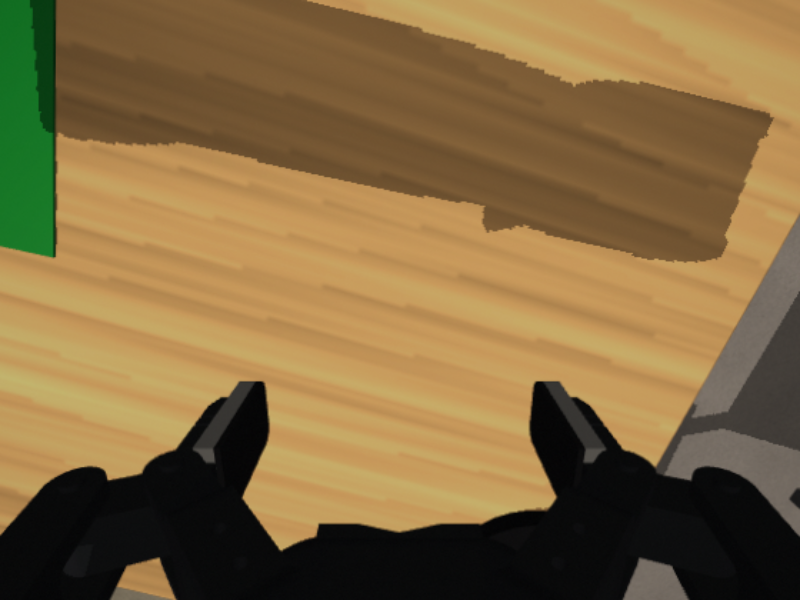

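The picture shows the arm still at its start, since the moves were refused. My rows probably need every field, so I'll write them in full.

step_arm([
  {"gripper": -1, "x": 33, "y": -35, "z": 0, "spin": 0},
  {"gripper": -1, "x": 33, "y": -35, "z": 0, "spin": 0},
  {"gripper": -1, "x": 33, "y": -35, "z": 0, "spin": 0},
  {"gripper": -1, "x": 33, "y": -35, "z": 0, "spin": 0},
  {"gripper": -1, "x": 33, "y": -35, "z": 0, "spin": 0},
  {"gripper": -1, "x": 33, "y": -35, "z": 0, "spin": 0},
  {"gripper": -1, "x": 33, "y": -35, "z": 0, "spin": 0},
  {"gripper": -1, "x": 33, "y": -35, "z": 0, "spin": 0},
  {"gripper": -1, "x": 33, "y": -35, "z": 0, "spin": 0},
  {"gripper": -1, "x": 33, "y": -35, "z": 0, "spin": 0},
], force=40)

```text
time: 1.2
eef_pos: [0.4119, -0.2107, 0.2454]
tcp_rot: [0.989, 0.15, 0.0, 0.0]
contact_force: [1.2, 0.1, 0.4]
opening: 0.999
finger_force: 0.0
```

step_arm([
  {"gripper": -1, "x": 33, "y": -35, "z": 0, "spin": 0},
  {"gripper": -1, "x": 33, "y": -35, "z": 0, "spin": 0},
  {"gripper": -1, "x": 33, "y": -35, "z": 0, "spin": 0},
  {"gripper": -1, "x": 33, "y": -35, "z": 0, "spin": 0},
  {"gripper": -1, "x": 0, "y": 0, "z": 0, "spin": 0},
  {"gripper": -1, "x": 0, "y": 0, "z": 0, "spin": 0},
  {"gripper": -1, "x": 0, "y": 0, "z": 0, "spin": 0},
  {"gripper": -1, "x": 0, "y": 0, "z": 0, "spin": 0},
  {"gripper": -1, "x": 0, "y": 0, "z": 0, "spin": 0},
  {"gripper": -1, "x": 0, "y": 0, "z": 0, "spin": 0},
])

```text
time: 2.2
eef_pos: [0.4959, -0.0407, 0.2454]
tcp_rot: [0.989, 0.149, 0.0, 0.0]
contact_force: [0.0, -0.7, -0.5]
opening: 0.999
finger_force: 0.0
```

```bash
python3 - <<'E'
from h import *
s=get_state();print(s["time"],s["eef_pos"],s["tcp_rot"],s["qpos"].round(2))
c=grab("wrist","w2")
im=cv2.imread("pics/w2.png");cv2.imwrite("pics/w2b.png",cv2.resize(im,(800,600)))
E
```

```text
2.2 [ 0.49588689 -0.04072263  0.24536794] [9.88853970e-01 1.48888629e-01 3.78330477e-05 1.26785668e-05] [-0.29 -0.11  2.    0.    1.25  0.99]
```

View pics/w2b.png

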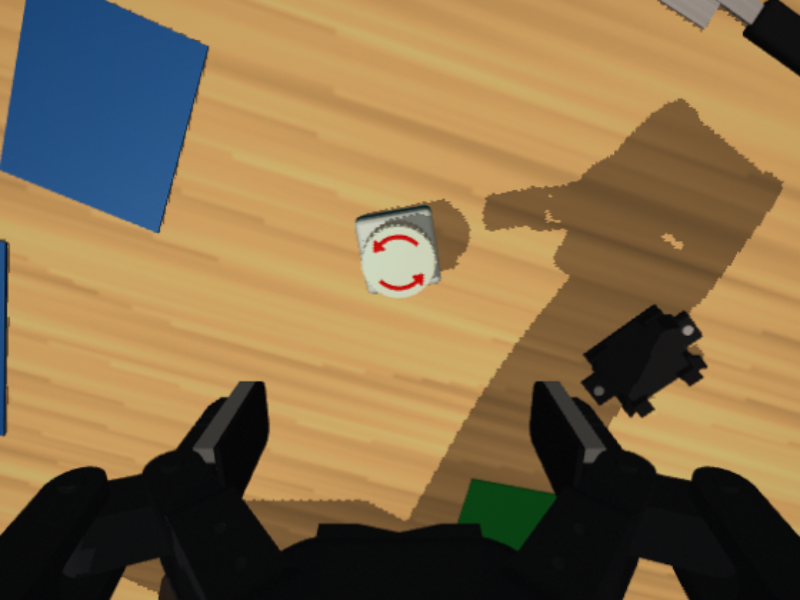

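In the wrist picture (800x600) the cap top is centred at about (399,260). The rear shoulder corners of the jar are at (357,216) and (432,207). The holder is at about (643,360), with screws at (688,330) and (599,391). The mat's corners are at (208,46) and (159,232).

```bash
python3 - <<'E'
from h import *
c=load("w2");s=.7
P=lambda u,v,z:onz(c,u*s,v*s,z)
cap=P(399,260,.069);print("cap",cap.round(4), "depth",pt(c,279,182).round(4))
cs=[P(u,v,.037) for u,v in((357,216),(432,207))];print("corners",np.round(cs,4));d=cs[1]-cs[0];print("len",np.linalg.norm(d),"yaw",np.degrees(np.arctan2(d[1],d[0])))
a,b=P(688,330,.006),P(599,391,.006);print("screws",a,b,(a+b)/2);d=a-b;print(np.linalg.norm(d),np.degrees(np.arctan2(d[1],d[0])), [pt(c,int(u*s),int(v*s)).round(4) for u,v in((688,330),(599,391),(643,358))])
print("mat",P(208,46,0),P(159,232,0))
# blow up
im=c["color"][...,::-1]
A=cv2.resize(im[130:220,230:340],None,fx=4,fy=4,interpolation=2);B=cv2.resize(im[205:300,395:505],None,fx=3.6,fy=3.6,interpolation=2)
h=min(len(A),len(B));cv2.imwrite("pics/z.png",np.hstack([A[:h,:400],B[:h]]))
print(A.shape,B.shape)
E
```

```text
cap [ 0.5018 -0.0381  0.069 ] depth [ 0.5019 -0.0378  0.0697]
corners [[ 0.5173 -0.0009  0.037 ]
 [ 0.5398 -0.0516  0.037 ]]
len 0.055436778646805254 yaw -66.10105969679772
screws [ 0.50267465 -0.30175082  0.006     ] [ 0.42504747 -0.25242024  0.006     ] [ 0.46386106 -0.27708553  0.006     ]
0.09197546048754766 -32.435176005826584 [array([ 0.5037, -0.3001,  0.0064]), array([ 0.4259, -0.2515,  0.0062]), array([ 0.4669, -0.277 ,  0.0039])]
mat [0.59949997 0.13940678 0.        ] [0.45083872 0.15423415 0.        ]
(360, 440, 3) (342, 396, 3)
```

View pics/z.png

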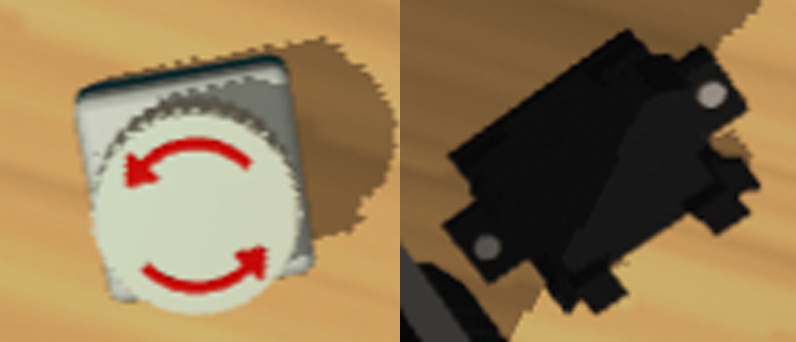

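The enlarged crop shows the jar shoulder's rear edge running from (82,97) to (283,65). In the holder half, the far wall edge runs from (450,155) to (630,32), and the screws are at (711,95) and (487,247).

```bash
python3 - <<'E'
from h import *
c=load("w2")
A=lambda u,v,z:onz(c,230+u/4,130+v/4,z)
B=lambda u,v,z:onz(c,395+(u-400)/3.6,205+v/3.6,z)
def yaw(p,q): d=q-p;return np.degrees(np.arctan2(d[1],d[0])).round(2),np.linalg.norm(d).round(4)
print("jar rear",yaw(A(95,93,.038),A(270,66,.038)),"left",yaw(A(82,110,.038),A(110,290,.038)),"right",yaw(A(288,80,.038),A(311,262,.038)))
p=[A(u,v,.038) for u,v in((77,92),(287,59),(315,270),(110,300))];print("jar ctr",np.mean(p,0).round(4))
print("cap",A(195,208,.069).round(4))
print("wall",yaw(B(450,155,.02),B(630,32,.02)),"screws",yaw(B(487,247,.006),B(711,95,.006)),((B(487,247,.006)+B(711,95,.006))/2).round(4))
print("tool x yaw",np.degrees(np.arctan2(*c["T"][1::-1,1])))
E
```

```text
jar rear (np.float64(-64.18), np.float64(0.0464)) left (np.float64(-155.55), np.float64(0.0499)) right (np.float64(-154.4), np.float64(0.0499))
jar ctr [ 0.5016 -0.0382  0.038 ]
cap [ 0.5017 -0.0376  0.069 ]
wall (np.float64(-33.57), np.float64(0.0693)) screws (np.float64(-32.76), np.float64(0.0916)) [ 0.4636 -0.277   0.006 ]
tool x yaw 17.13436497592867
```

step_arm([
  {"gripper": -1, "x": 6, "y": -1, "z": 0, "spin": -8},
  {"gripper": -1, "x": 0, "y": 0, "z": 40, "spin": 0},
  {"gripper": -1, "x": 0, "y": 0, "z": 40, "spin": 0},
  {"gripper": -1, "x": 0, "y": 0, "z": 40, "spin": 0},
  {"gripper": -1, "x": 0, "y": 0, "z": 40, "spin": 0},
  {"gripper": -1, "x": 0, "y": 0, "z": 30, "spin": 0},
  {"gripper": -1, "x": 0, "y": 0, "z": 20, "spin": 0},
  {"gripper": -1, "x": 0, "y": 0, "z": 13, "spin": 0},
  {"gripper": -1, "x": 0, "y": 0, "z": 0, "spin": 0},
  {"gripper": -1, "x": 0, "y": 0, "z": 0, "spin": 0},
])

```text
time: 3.25
eef_pos: [0.5022, -0.0374, 0.0231]
tcp_rot: [0.976, 0.218, 0.001, 0.0]
contact_force: [0.3, 0.8, 0.3]
opening: 1.002
finger_force: 0.0
```

step_arm([
  {"gripper": 1, "x": 0, "y": 0, "z": 0, "spin": 0},
  {"gripper": 1, "x": 0, "y": 0, "z": 0, "spin": 0},
  {"gripper": 1, "x": 0, "y": 0, "z": 0, "spin": 0},
  {"gripper": 1, "x": 0, "y": 0, "z": 0, "spin": 0},
  {"gripper": 1, "x": 0, "y": 0, "z": 0, "spin": 0},
  {"gripper": 1, "x": 0, "y": 0, "z": 0, "spin": 0},
  {"gripper": 1, "x": 0, "y": 0, "z": 0, "spin": 0},
  {"gripper": 1, "x": 0, "y": 0, "z": 0, "spin": 0},
  {"gripper": 1, "x": 0, "y": 0, "z": 0, "spin": 0},
  {"gripper": 1, "x": 0, "y": 0, "z": 0, "spin": 0},
])

```text
time: 4.25
eef_pos: [0.5028, -0.0374, 0.024]
tcp_rot: [0.976, 0.219, 0.001, 0.001]
contact_force: [-1.4, -0.2, 6.2]
opening: 0.675
finger_force: 44.0
```

step_arm([
  {"gripper": 1, "x": 0, "y": 0, "z": -20, "spin": 0},
  {"gripper": 1, "x": 0, "y": 0, "z": -40, "spin": 0},
  {"gripper": 1, "x": 0, "y": 0, "z": -40, "spin": 0},
  {"gripper": 1, "x": -20, "y": 14, "z": 0, "spin": 0},
  {"gripper": 1, "x": -32, "y": 23, "z": 0, "spin": 0},
  {"gripper": 1, "x": -32, "y": 24, "z": 0, "spin": 0},
  {"gripper": 1, "x": -32, "y": 24, "z": 0, "spin": 0},
  {"gripper": 1, "x": -32, "y": 24, "z": 0, "spin": 0},
  {"gripper": 1, "x": -32, "y": 23, "z": 0, "spin": 0},
  {"gripper": 1, "x": 0, "y": 0, "z": 0, "spin": 5},
])

```text
time: 5.25
eef_pos: [0.3929, -0.2362, 0.1221]
tcp_rot: [0.985, 0.172, -0.0, 0.0]
contact_force: [0.5, 0.5, -1.7]
opening: 0.674
finger_force: 43.9
```

step_arm([
  {"gripper": 1, "x": 0, "y": 0, "z": 0, "spin": 8},
  {"gripper": 1, "x": 0, "y": 0, "z": 0, "spin": 8},
  {"gripper": 1, "x": 0, "y": 0, "z": 0, "spin": 8},
  {"gripper": 1, "x": 0, "y": 0, "z": 0, "spin": 8},
  {"gripper": 1, "x": 0, "y": 0, "z": 0, "spin": 8},
  {"gripper": 1, "x": 0, "y": 0, "z": 0, "spin": 8},
  {"gripper": 1, "x": 0, "y": 0, "z": 0, "spin": 5},
  {"gripper": 1, "x": 0, "y": 0, "z": 0, "spin": 0},
  {"gripper": 1, "x": 0, "y": 0, "z": 0, "spin": 0},
  {"gripper": 1, "x": 0, "y": 0, "z": 0, "spin": 0},
])

```text
time: 6.25
eef_pos: [0.3948, -0.233, 0.1221]
tcp_rot: [0.96, -0.281, -0.0, -0.0]
contact_force: [-0.4, 0.2, -2.3]
opening: 0.671
finger_force: 43.9
```

```bash
python3 - <<'E'
from h import *
s=get_state();print(s["time"],s["eef_pos"],s["tcp_rot"],s["qpos"].round(2))
c=grab("wrist","w3")
im=cv2.imread("pics/w3.png");cv2.imwrite("pics/w3b.png",cv2.resize(cv2.convertScaleAbs(im,alpha=1.6),(800,600)))
E
```

```text
6.25 [ 0.39476504 -0.23298073  0.12206964] [ 9.59579999e-01 -2.81435873e-01 -2.41462538e-04 -1.29241864e-04] [-0.76 -0.05  2.19  0.    1.    1.39]
```

View pics/w3b.png

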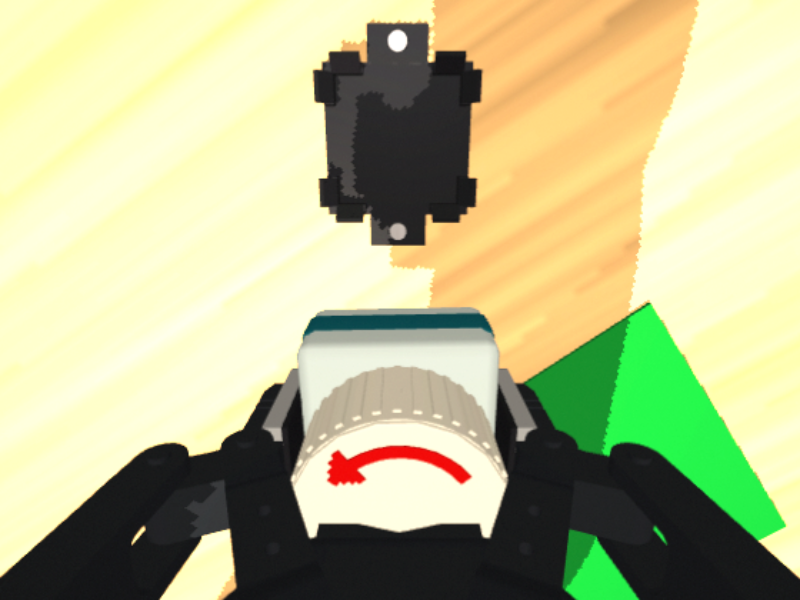

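The wrist picture (800x600) shows the jar held square, with its front shoulder edge at about row 340 from (302,345) to (497,342). The holder lies ahead, with screws at (397.5,41) and (398,231).

```bash
python3 - <<'E'
from h import *
c=load("w3");s=.7;Tt=c["T"]@np.linalg.inv(np.array(c["mount"]))
tl=lambda p:(np.linalg.inv(Tt)@np.append(p,1))[:3].round(4)
P=lambda u,v,z:onz(c,u*s,v*s,z)
ss=[P(397.5,41,.006),P(398,231,.006)];print("screws",tl(ss[0]),tl(ss[1]),tl(sum(ss)/2),(sum(ss)/2).round(4),np.linalg.norm(ss[0]-ss[1]))
w=[P(u,v,.02) for u,v in((314,70),(482,70),(319,179),(477,179),(330,53),(466,53))];print("walls",[tl(x) for x in w])
j=[P(u,v,Tt[2,3]+.014) for u,v in((302,343),(497,341))];print("jar edge",[tl(x) for x in j])
for v in (325,345): print("jar depth",tl(pt(c,int(400*s),int(v*s))))
for u,v in((400,140),(397,41),(420,50),(398,231)): print("d",tl(pt(c,int(u*s),int(v*s))))
E
```

```text
screws [ 0.1276 -0.0003  0.116 ] [ 3.600e-02 -1.000e-04  1.161e-01] [ 0.0818 -0.0002  0.116 ] [ 0.4637 -0.277   0.006 ] 0.09154914399329475
walls [array([ 0.1128, -0.0387,  0.102 ]), array([0.1128, 0.0387, 0.102 ]), array([ 0.0641, -0.0389,  0.102 ]), array([0.064 , 0.0388, 0.102 ]), array([ 0.1198, -0.031 ,  0.102 ]), array([0.1198, 0.031 , 0.102 ])]
jar edge [array([ 0.0269, -0.0261, -0.014 ]), array([ 0.0275,  0.0272, -0.014 ])]
jar depth [0.0263 0.0007 0.0018]
jar depth [ 0.0253  0.0007 -0.0112]
d [0.0826 0.001  0.1184]
d [ 0.1281 -0.0011  0.1162]
d [0.1241 0.0107 0.1181]
d [ 0.0367 -0.0005  0.1155]
```

step_arm([
  {"gripper": 1, "x": 20, "y": 0, "z": 0, "spin": 0},
  {"gripper": 1, "x": 30, "y": 0, "z": 0, "spin": 0},
  {"gripper": 1, "x": 24, "y": -1, "z": 0, "spin": 0},
  {"gripper": 1, "x": 10, "y": 0, "z": 0, "spin": 0},
  {"gripper": 1, "x": 0, "y": 0, "z": 20, "spin": 0},
  {"gripper": 1, "x": 0, "y": 0, "z": 20, "spin": 0},
  {"gripper": 1, "x": 0, "y": 0, "z": 20, "spin": 0},
  {"gripper": 1, "x": 0, "y": 0, "z": 10, "spin": 0},
  {"gripper": 1, "x": 0, "y": 0, "z": 6, "spin": 0},
  {"gripper": 1, "x": 0, "y": 0, "z": 4, "spin": 0},
])

```text
time: 7.3
eef_pos: [0.4662, -0.2779, 0.0423]
tcp_rot: [0.959, -0.282, 0.0, 0.0]
contact_force: [-0.2, 0.3, -2.6]
opening: 0.67
finger_force: 43.8
```

step_arm([
  {"gripper": 1, "x": 0, "y": 0, "z": 2, "spin": 0},
  {"gripper": 1, "x": 0, "y": 0, "z": 2, "spin": 0},
  {"gripper": 1, "x": 0, "y": 0, "z": 2, "spin": 0},
  {"gripper": 1, "x": 0, "y": 0, "z": 2, "spin": 0},
  {"gripper": 1, "x": 0, "y": 0, "z": 2, "spin": 0},
  {"gripper": 1, "x": 0, "y": 0, "z": 1, "spin": 0},
  {"gripper": 1, "x": 0, "y": 0, "z": 1, "spin": 0},
  {"gripper": 1, "x": 0, "y": 0, "z": 0, "spin": 0},
  {"gripper": 1, "x": 0, "y": 0, "z": 0, "spin": 0},
  {"gripper": 1, "x": 0, "y": 0, "z": 0, "spin": 0},
])

```text
time: 8.3
eef_pos: [0.4662, -0.2779, 0.0304]
tcp_rot: [0.959, -0.282, 0.0, 0.0]
contact_force: [-0.4, 0.1, -2.3]
opening: 0.671
finger_force: 43.8
```

step_arm([
  {"gripper": 1, "x": 0, "y": 0, "z": 1, "spin": 0},
  {"gripper": 1, "x": 0, "y": 0, "z": 1, "spin": 0},
  {"gripper": 1, "x": 0, "y": 0, "z": 0.5, "spin": 0},
  {"gripper": 1, "x": 0, "y": 0, "z": 0.5, "spin": 0},
  {"gripper": 1, "x": 0, "y": 0, "z": 0, "spin": 0},
  {"gripper": 1, "x": 0, "y": 0, "z": 0, "spin": 0},
  {"gripper": 1, "x": 0, "y": 0, "z": 0, "spin": 0},
  {"gripper": 1, "x": 0, "y": 0, "z": 0, "spin": 0},
  {"gripper": 1, "x": 0, "y": 0, "z": 0, "spin": 0},
  {"gripper": 1, "x": 0, "y": 0, "z": 0, "spin": 0},
])

```text
time: 9.3
eef_pos: [0.4662, -0.2778, 0.028]
tcp_rot: [0.959, -0.282, -0.0, -0.0]
contact_force: [-3.3, 1.6, 5.6]
opening: 0.67
finger_force: 44.6
```

step_arm([
  {"gripper": -1, "x": 0, "y": 0, "z": 0, "spin": 0},
  {"gripper": -1, "x": 0, "y": 0, "z": 0, "spin": 0},
  {"gripper": -1, "x": 0, "y": 0, "z": 0, "spin": 0},
  {"gripper": -1, "x": 0, "y": 0, "z": 0, "spin": 0},
  {"gripper": -1, "x": 0, "y": 0, "z": 0, "spin": 0},
  {"gripper": -1, "x": 0, "y": 0, "z": 0, "spin": 0},
  {"gripper": -1, "x": 0, "y": 0, "z": 0, "spin": 0},
  {"gripper": -1, "x": 0, "y": 0, "z": 0, "spin": 0},
  {"gripper": -1, "x": 0, "y": 0, "z": -10, "spin": 0},
  {"gripper": -1, "x": 0, "y": 0, "z": -20, "spin": 0},
])

```text
time: 10.3
eef_pos: [0.4651, -0.2769, 0.0565]
tcp_rot: [0.959, -0.282, -0.002, -0.001]
contact_force: [-0.3, -0.3, 0.6]
opening: 0.998
finger_force: 0.0
```

```bash
python3 - <<'E'
from h import *
s=get_state();print(s["time"],s["eef_pos"],s["contact_force"],s["qpos"].round(2),s["opening"])
c=grab("wrist","w4")
im=cv2.imread("pics/w4.png");cv2.imwrite("pics/w4b.png",cv2.resize(cv2.convertScaleAbs(im,alpha=1.5),(800,600)))
for n,pts in(("w2",((255,400),(545,400),(258,385),(543,385))),("w3",((290,385),(513,385),(285,400)))):
    c=load(n);Tt=c["T"]@np.linalg.inv(np.array(c["mount"]))
    for u,v in pts: print(n,u,v,(np.linalg.inv(Tt)@np.append(pt(c,int(u*.7),int(v*.7)),1))[:3].round(4))
E
```

```text
10.3 [ 0.4650913  -0.27689614  0.05650526] [-0.33871873 -0.3042578   0.59358571] [-0.72  0.24  2.02  0.    0.89  1.42] 0.9981745796201005
w2 255 400 [ 0.0074 -0.0433 -0.0106]
w2 545 400 [ 0.0077  0.0418 -0.011 ]
w2 258 385 [ 0.0098 -0.0438 -0.0054]
w2 543 385 [ 0.0098  0.0429 -0.0055]
w3 290 385 [ 0.0096 -0.0326 -0.0055]
w3 513 385 [ 0.0092  0.0351 -0.0048]
w3 285 400 [ 0.0095 -0.0322 -0.0144]
```

View pics/w4b.png

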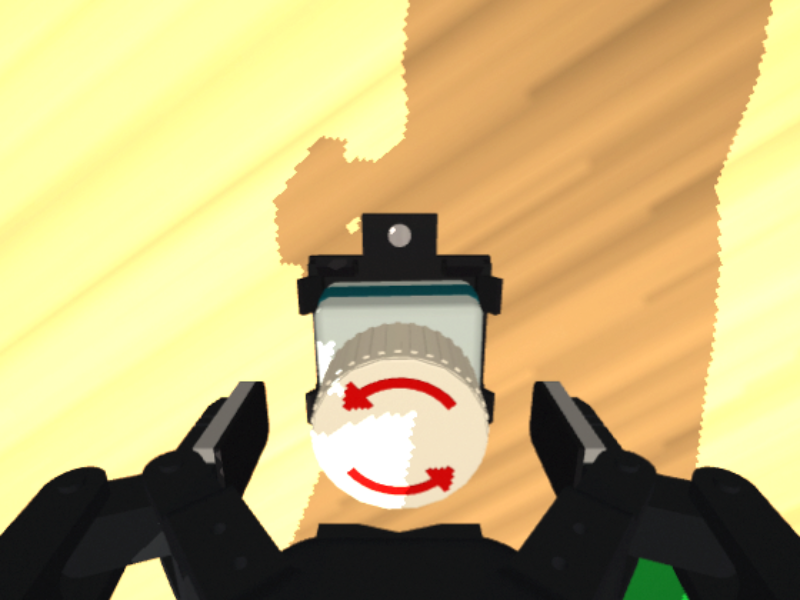

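The jar sits square in the holder, with the wall corners evenly around it. The cap top circle is centred at about (399,433) in the 800x600 picture.

```bash
python3 - <<'E'
from h import *
c=load("w4");Tt=c["T"]@np.linalg.inv(np.array(c["mount"]))
I=np.linalg.inv(Tt)
for u,v,z in((399,433,.073),(399,508,.073),(399,358,.073),(399,236,.006)): print((I@np.append(onz(c,u*.7,v*.7,z),1))[:3].round(4),onz(c,u*.7,v*.7,z).round(4))
print(pt(c,279,303))
E
```

```text
[-0.      0.0004 -0.0165] [ 0.4649 -0.2773  0.073 ]
[-0.0267  0.0004 -0.0164] [ 0.4425 -0.2629  0.073 ]
[ 0.0236  0.0004 -0.0166] [ 0.4848 -0.2901  0.073 ]
[0.0449 0.0005 0.0503] [ 0.5025 -0.3015  0.006 ]
[ 0.46537362 -0.27746802  0.07364001]
```

step_arm([
  {"gripper": -1, "x": -2, "y": 0, "z": -1.5, "spin": 0},
  {"gripper": -1, "x": 0, "y": 0, "z": 0, "spin": 0},
  {"gripper": 1, "x": 0, "y": 0, "z": 0, "spin": 0},
  {"gripper": 1, "x": 0, "y": 0, "z": 0, "spin": 0},
  {"gripper": 1, "x": 0, "y": 0, "z": 0, "spin": 0},
  {"gripper": 1, "x": 0, "y": 0, "z": 0, "spin": 0},
  {"gripper": 1, "x": 0, "y": 0, "z": 0, "spin": 0},
  {"gripper": 1, "x": 0, "y": 0, "z": 0, "spin": 0},
  {"gripper": 1, "x": 0, "y": 0, "z": 0, "spin": 0},
  {"gripper": 1, "x": 0, "y": 0, "z": 0, "spin": 0},
], force=90)

```text
time: 11.35
eef_pos: [0.4642, -0.2766, 0.0587]
tcp_rot: [0.959, -0.282, -0.0, -0.0]
contact_force: [-2.1, 1.4, 2.9]
opening: 0.585
finger_force: 92.6
```

step_arm([
  {"gripper": 1, "x": 0, "y": 0, "z": 1, "spin": 0},
  {"gripper": 1, "x": 0, "y": 0, "z": 1, "spin": 0},
  {"gripper": 1, "x": 0, "y": 0, "z": 1, "spin": 0},
  {"gripper": 1, "x": 0, "y": 0, "z": 0.7, "spin": 0},
  {"gripper": 1, "x": 0, "y": 0, "z": 0, "spin": 0},
  {"gripper": 1, "x": 0, "y": 0, "z": 0, "spin": 0},
  {"gripper": 1, "x": 0, "y": 0, "z": 0, "spin": 0},
  {"gripper": 1, "x": 0, "y": 0, "z": 0, "spin": 0},
  {"gripper": 1, "x": 0, "y": 0, "z": 0, "spin": 0},
  {"gripper": 1, "x": 0, "y": 0, "z": 0, "spin": 0},
])

```text
time: 12.35
eef_pos: [0.4646, -0.2768, 0.0566]
tcp_rot: [0.959, -0.282, -0.0, -0.0]
contact_force: [-5.4, 4.2, 11.4]
opening: 0.58
finger_force: 93.4
```

step_arm([
  {"gripper": 1, "x": -0.5, "y": 0, "z": 0.7, "spin": 0},
  {"gripper": 1, "x": 0, "y": 0, "z": 0, "spin": 0},
  {"gripper": 1, "x": 0, "y": 0, "z": 0, "spin": -3},
  {"gripper": 1, "x": 0, "y": 0, "z": 0, "spin": -3},
  {"gripper": 1, "x": 0, "y": 0, "z": 0, "spin": -3},
  {"gripper": 1, "x": 0, "y": 0, "z": 0, "spin": -3},
  {"gripper": 1, "x": 0, "y": 0, "z": 0, "spin": 0},
  {"gripper": 1, "x": 0, "y": 0, "z": 0, "spin": 0},
  {"gripper": 1, "x": 0, "y": 0, "z": 0, "spin": 0},
  {"gripper": 1, "x": 0, "y": 0, "z": 0, "spin": 0},
])

```text
time: 13.35
eef_pos: [0.4643, -0.2768, 0.0556]
tcp_rot: [0.984, -0.18, -0.0, 0.0]
contact_force: [-5.0, 2.6, 9.6]
opening: 0.585
finger_force: 93.2
```

```bash
python3 -c "
from h import *
s=get_state();print(s['wrist_torque'],s['contact_force'],s['qpos'].round(3))"
```

```text
[ 0.41877737  0.75371196 -0.00624424] [-4.95611841  2.55595027  9.5706082 ] [-7.250e-01  2.340e-01  2.027e+00 -1.000e-03  8.810e-01  1.208e+00]
```

step_arm([
  {"gripper": 1, "x": -0.5, "y": 0, "z": 0.8, "spin": 0},
  {"gripper": 1, "x": 0, "y": 0, "z": 0.8, "spin": 0},
  {"gripper": 1, "x": 0, "y": 0, "z": 0, "spin": 0},
  {"gripper": 1, "x": 0, "y": 0, "z": 0, "spin": 0},
  {"gripper": 1, "x": 0, "y": 0, "z": 0, "spin": -3},
  {"gripper": 1, "x": 0, "y": 0, "z": 0, "spin": -3},
  {"gripper": 1, "x": 0, "y": 0, "z": 0, "spin": -3},
  {"gripper": 1, "x": 0, "y": 0, "z": 0, "spin": 0},
  {"gripper": 1, "x": 0, "y": 0, "z": 0, "spin": 0},
  {"gripper": 1, "x": 0, "y": 0, "z": 0, "spin": 0},
])

```text
time: 14.35
eef_pos: [0.4647, -0.2775, 0.0547]
tcp_rot: [0.995, -0.103, 0.001, 0.001]
contact_force: [-3.3, 0.7, 8.2]
opening: 0.579
finger_force: 93.5
```

```bash
python3 -c "
from h import *
s=get_state();print(s['wrist_torque'],s['contact_force'],s['qpos'].round(3))"
```

```text
[ 0.24570936  0.59006293 -0.27672556] [-3.25138944  0.74494516  8.22469618] [-0.726  0.235  2.027  0.     0.876  1.052]
```

step_arm([
  {"gripper": 1, "x": 0, "y": 0, "z": 0.7, "spin": 0},
  {"gripper": 1, "x": 0, "y": 0, "z": 0.7, "spin": 0},
  {"gripper": 1, "x": 0, "y": 0, "z": 0, "spin": 0},
  {"gripper": 1, "x": 0, "y": 0, "z": 0, "spin": 0},
  {"gripper": 1, "x": 0, "y": 0, "z": 0, "spin": 0},
  {"gripper": 1, "x": 0, "y": 0, "z": 0, "spin": 0},
  {"gripper": 1, "x": 0, "y": 0, "z": 0, "spin": 0},
  {"gripper": 1, "x": 0, "y": 0, "z": 0, "spin": 0},
  {"gripper": 1, "x": 0, "y": 0, "z": 0, "spin": 0},
  {"gripper": 1, "x": 0, "y": 0, "z": 0, "spin": 0},
])

```text
time: 15.35
eef_pos: [0.4648, -0.2775, 0.0545]
tcp_rot: [0.995, -0.103, 0.001, 0.001]
contact_force: [-5.9, 2.7, 15.2]
opening: 0.581
finger_force: 94.2
```

step_arm([
  {"gripper": 1, "x": 0, "y": 0, "z": 0.3, "spin": 0},
  {"gripper": 1, "x": 0, "y": 0, "z": 0, "spin": -4},
  {"gripper": 1, "x": 0, "y": 0, "z": 0, "spin": -4},
  {"gripper": 1, "x": 0, "y": 0, "z": 0, "spin": -4},
  {"gripper": 1, "x": 0, "y": 0, "z": 0, "spin": -4},
  {"gripper": 1, "x": 0, "y": 0, "z": 0, "spin": -4},
  {"gripper": 1, "x": 0, "y": 0, "z": 0, "spin": -4},
  {"gripper": 1, "x": 0, "y": 0, "z": 0, "spin": -4},
  {"gripper": 1, "x": 0, "y": 0, "z": 0, "spin": 0},
  {"gripper": 1, "x": 0, "y": 0, "z": 0, "spin": 0},
])

```text
time: 16.35
eef_pos: [0.4662, -0.2783, 0.0551]
tcp_rot: [0.99, 0.141, 0.002, 0.002]
contact_force: [-3.5, 3.7, 16.5]
opening: 0.581
finger_force: 94.3
```

```bash
python3 -c "
from h import *
s=get_state();print(s['wrist_torque'],s['contact_force'],s['qpos'].round(3))"
```

```text
[ 0.43383427  0.52263568 -0.07040112] [-3.51972365  3.67922244 16.51116933] [-7.250e-01  2.360e-01  2.025e+00  1.000e-03  8.730e-01  5.620e-01]
```

step_arm([
  {"gripper": 1, "x": 0, "y": 0, "z": 0, "spin": -4},
  {"gripper": 1, "x": 0, "y": 0, "z": 0, "spin": -4},
  {"gripper": 1, "x": 0, "y": 0, "z": 0, "spin": -4},
  {"gripper": 1, "x": 0, "y": 0, "z": 0, "spin": -4},
  {"gripper": 1, "x": 0, "y": 0, "z": 0, "spin": -4},
  {"gripper": 1, "x": 0, "y": 0, "z": 0, "spin": -4},
  {"gripper": 1, "x": 0, "y": 0, "z": 0, "spin": 0},
  {"gripper": 1, "x": 0, "y": 0, "z": 0, "spin": 0},
  {"gripper": 1, "x": 0, "y": 0, "z": 0, "spin": 0},
  {"gripper": 1, "x": 0, "y": 0, "z": 0, "spin": 0},
])

```text
time: 17.35
eef_pos: [0.4663, -0.2781, 0.0552]
tcp_rot: [0.939, 0.344, 0.002, 0.003]
contact_force: [-3.3, 2.6, 16.8]
opening: 0.585
finger_force: 94.4
```

```bash
python3 -c "
from h import *
s=get_state();print(s['wrist_torque'],s['contact_force'],s['qpos'].round(3))"
```

```text
[ 0.63589901  0.51932162 -0.08028468] [-3.34898622  2.61988135 16.82721849] [-7.250e-01  2.360e-01  2.025e+00  1.000e-03  8.730e-01  1.430e-01]
```

step_arm([
  {"gripper": 1, "x": 0, "y": 0, "z": 0, "spin": -4},
  {"gripper": 1, "x": 0, "y": 0, "z": 0, "spin": -4},
  {"gripper": 1, "x": 0, "y": 0, "z": 0, "spin": -4},
  {"gripper": 1, "x": 0, "y": 0, "z": 0, "spin": 0},
  {"gripper": 1, "x": 0, "y": 0, "z": -2, "spin": 0},
  {"gripper": 1, "x": 0, "y": 0, "z": -2, "spin": 0},
  {"gripper": 1, "x": 0, "y": 0, "z": -2, "spin": 0},
  {"gripper": 1, "x": 0, "y": 0, "z": -1, "spin": 0},
  {"gripper": 1, "x": 0, "y": 0, "z": 0, "spin": 0},
  {"gripper": 1, "x": 0, "y": 0, "z": 0, "spin": 0},
])

```text
time: 18.35
eef_pos: [0.4647, -0.2773, 0.0588]
tcp_rot: [0.898, 0.44, 0.001, 0.002]
contact_force: [2.1, -1.9, 4.1]
opening: 0.583
finger_force: 93.5
```

```bash
python3 -c "
from h import *
s=get_state();print(s['wrist_torque'],s['contact_force'],s['qpos'].round(3))"
```

```text
[-0.37572728 -0.44077855 -0.00519129] [ 2.05578942 -1.88452547  4.14766568] [-0.726  0.228  2.027  0.     0.883 -0.066]
```

step_arm([
  {"gripper": 1, "x": 0, "y": 0, "z": -2, "spin": 0},
  {"gripper": 1, "x": 0, "y": 0, "z": -2, "spin": 0},
  {"gripper": 1, "x": 0, "y": 0, "z": 0, "spin": 0},
  {"gripper": 1, "x": 0, "y": 0, "z": 0, "spin": 0},
  {"gripper": 1, "x": 0, "y": 0, "z": 0, "spin": 0},
  {"gripper": 1, "x": 0, "y": 0, "z": 0, "spin": 0},
  {"gripper": 1, "x": 0, "y": 0, "z": 0, "spin": 0},
  {"gripper": 1, "x": 0, "y": 0, "z": 0, "spin": 0},
  {"gripper": 1, "x": 0, "y": 0, "z": 0, "spin": 0},
  {"gripper": 1, "x": 0, "y": 0, "z": 0, "spin": 0},
])

```text
time: 19.35
eef_pos: [0.4636, -0.2763, 0.0621]
tcp_rot: [0.898, 0.44, -0.0, -0.0]
contact_force: [-0.7, -1.0, -1.4]
opening: 0.587
finger_force: 93.1
```

```bash
python3 - <<'E'
from h import *
s=get_state();print(s['wrist_torque'],s['contact_force'],s['qpos'].round(3))
c=grab("wrist","w5");im=cv2.convertScaleAbs(c["color"][...,::-1],alpha=1.5);cv2.imwrite("pics/w5b.png",cv2.resize(im[150:380,150:410],None,fx=2.5,fy=2.5))
E
```

```text
[-0.03887082  0.01995374  0.0040765 ] [-0.67715268 -1.04020633 -1.43280217] [-0.726  0.221  2.028  0.     0.893 -0.066]
```

View pics/w5b.png

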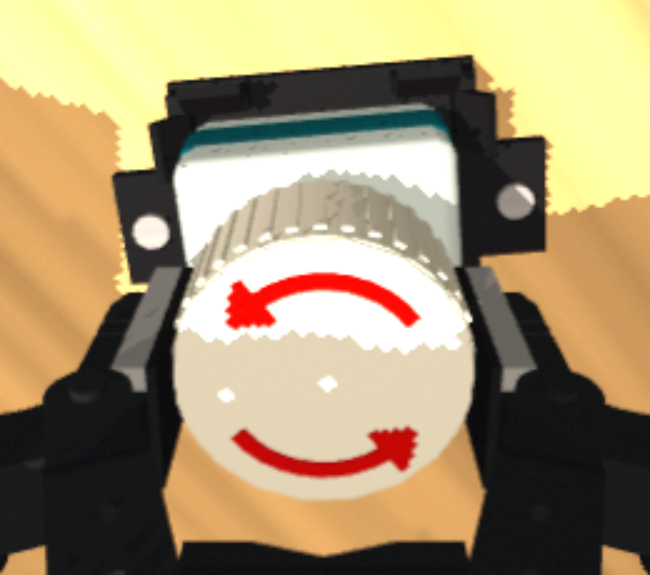

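The picture shows the jar square in the holder with the cap gripped. The force is ambiguous about whether the jar has come up too, so I'll lift a little more and average it.

step_arm([
  {"gripper": 1, "x": 0, "y": 0, "z": -2, "spin": 0},
  {"gripper": 1, "x": 0, "y": 0, "z": -2, "spin": 0},
  {"gripper": 1, "x": 0, "y": 0, "z": 0, "spin": 0},
  {"gripper": 1, "x": 0, "y": 0, "z": 0, "spin": 0},
  {"gripper": 1, "x": 0, "y": 0, "z": 0, "spin": 0},
  {"gripper": 1, "x": 0, "y": 0, "z": 0, "spin": 0},
  {"gripper": 1, "x": 0, "y": 0, "z": 0, "spin": 0},
  {"gripper": 1, "x": 0, "y": 0, "z": 0, "spin": 0},
  {"gripper": 1, "x": 0, "y": 0, "z": 0, "spin": 0},
  {"gripper": 1, "x": 0, "y": 0, "z": 0, "spin": 0},
])

```text
time: 20.4
eef_pos: [0.4636, -0.2764, 0.0662]
tcp_rot: [0.898, 0.44, 0.0, 0.0]
contact_force: [0.7, -0.8, -0.1]
opening: 0.585
finger_force: 93.2
```

```bash
python3 - <<'E'
from h import *
f=[]
for i in range(4): f.append(get_state()['contact_force'][2]);c=grab("wrist","w6")
print(f)
a=load("w5")
for n,c in(("w5",a),("w6",c)):
    print(n,[pt(c,u,v).round(4).tolist() for u,v in((150+int(200/2.5),150+int(175/2.5)),(150+int(430/2.5),150+int(165/2.5)),(150+int(330/2.5),150+int(165/2.5)))], pt(c,280,305).round(4))
E
```

```text
[np.float64(-0.050124334269862306), np.float64(0.5336069990965142), np.float64(0.6467328896994567), np.float64(0.2858532466906668)]
w5 [[0.4576, -0.2418, 0.0414], [0.4952, -0.2679, 0.042], [0.4794, -0.256, 0.0414]] [ 0.4622 -0.2765  0.077 ]
w6 [[0.4565, -0.2425, 0.0421], [0.4949, -0.2693, 0.0423], [0.4787, -0.2571, 0.0415]] [ 0.4622 -0.2767  0.0809]
```

step_arm([
  {"gripper": 1, "x": 0, "y": 0, "z": -15, "spin": 0},
  {"gripper": 1, "x": 0, "y": 0, "z": -25, "spin": 0},
  {"gripper": 1, "x": 0, "y": 0, "z": -25, "spin": 0},
  {"gripper": 1, "x": 20, "y": -11, "z": -10, "spin": 0},
  {"gripper": 1, "x": 35, "y": -20, "z": 0, "spin": 0},
  {"gripper": 1, "x": 35, "y": -20, "z": 0, "spin": 0},
  {"gripper": 1, "x": 35, "y": -20, "z": 0, "spin": 0},
  {"gripper": 1, "x": 35, "y": -20, "z": 0, "spin": 0},
  {"gripper": 1, "x": 35, "y": -20, "z": 0, "spin": 0},
  {"gripper": 1, "x": 35, "y": -20, "z": 0, "spin": 0},
])

```text
time: 21.6
eef_pos: [0.5005, -0.0123, 0.142]
tcp_rot: [0.898, 0.44, 0.0, -0.0]
contact_force: [1.4, -0.7, -1.2]
opening: 0.587
finger_force: 93.4
```

step_arm([
  {"gripper": 1, "x": 35, "y": -20, "z": 0, "spin": 0},
  {"gripper": 1, "x": 35, "y": -20, "z": 0, "spin": 0},
  {"gripper": 1, "x": 35, "y": -20, "z": 0, "spin": 0},
  {"gripper": 1, "x": 35, "y": -20, "z": 0, "spin": 0},
  {"gripper": 1, "x": 35, "y": -20, "z": 0, "spin": 0},
  {"gripper": 1, "x": 24, "y": -15, "z": 0, "spin": 0},
  {"gripper": 1, "x": 0, "y": 0, "z": 20, "spin": 0},
  {"gripper": 1, "x": 0, "y": 0, "z": 30, "spin": 0},
  {"gripper": 1, "x": 0, "y": 0, "z": 20, "spin": 0},
  {"gripper": 1, "x": 0, "y": 0, "z": 0, "spin": 0},
])

```text
time: 22.6
eef_pos: [0.5287, 0.2132, 0.0682]
tcp_rot: [0.898, 0.44, -0.004, -0.001]
contact_force: [-0.4, -0.2, -0.5]
opening: 0.585
finger_force: 93.3
```

```bash
python3 - <<'E'
from h import *
s=get_state();print(s['eef_pos'])
c=grab("side","s2");im=c["color"][...,::-1];cv2.imwrite("pics/s2b.png",cv2.resize(im[140:380,220:440],None,fx=2.5,fy=2.5))
E
```

```text
[0.5286896  0.21321461 0.06817492]
```

View pics/s2b.png

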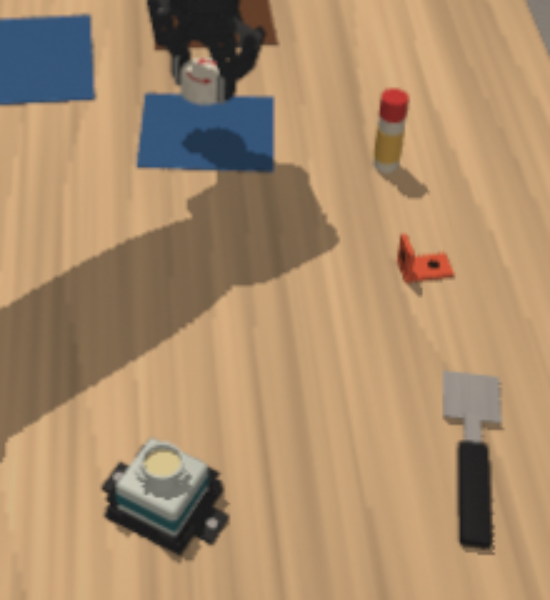

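The jar stands open in the holder at (162,490) in the crop, and the cap hangs over the smaller blue mat at about (205,80). Next I'll lower it.

step_arm([
  {"gripper": 1, "x": 0, "y": 0, "z": 20, "spin": 0},
  {"gripper": 1, "x": 0, "y": 0, "z": 15, "spin": 0},
  {"gripper": 1, "x": 0, "y": 0, "z": 8, "spin": 0},
  {"gripper": 1, "x": 0, "y": 0, "z": 4, "spin": 0},
  {"gripper": 1, "x": 0, "y": 0, "z": 2, "spin": 0},
  {"gripper": 1, "x": 0, "y": 0, "z": 1, "spin": 0},
  {"gripper": 1, "x": 0, "y": 0, "z": 1, "spin": 0},
  {"gripper": 1, "x": 0, "y": 0, "z": 0, "spin": 0},
  {"gripper": 1, "x": 0, "y": 0, "z": 0, "spin": 0},
  {"gripper": 1, "x": 0, "y": 0, "z": 0, "spin": 0},
])

```text
time: 23.65
eef_pos: [0.532, 0.2135, 0.0203]
tcp_rot: [0.898, 0.44, 0.0, 0.0]
contact_force: [0.3, 0.1, -1.2]
opening: 0.585
finger_force: 93.3
```

step_arm([
  {"gripper": 1, "x": 0, "y": 0, "z": 2, "spin": 0},
  {"gripper": 1, "x": 0, "y": 0, "z": 1, "spin": 0},
  {"gripper": 1, "x": 0, "y": 0, "z": 1, "spin": 0},
  {"gripper": 1, "x": 0, "y": 0, "z": 0.5, "spin": 0},
  {"gripper": 1, "x": 0, "y": 0, "z": 0.5, "spin": 0},
  {"gripper": 1, "x": 0, "y": 0, "z": 0.5, "spin": 0},
  {"gripper": 1, "x": 0, "y": 0, "z": 0, "spin": 0},
  {"gripper": 1, "x": 0, "y": 0, "z": 0, "spin": 0},
  {"gripper": 1, "x": 0, "y": 0, "z": 0, "spin": 0},
  {"gripper": 1, "x": 0, "y": 0, "z": 0, "spin": 0},
])

```text
time: 24.65
eef_pos: [0.5319, 0.2135, 0.0147]
tcp_rot: [0.898, 0.44, 0.0, 0.0]
contact_force: [-0.3, 0.0, -0.8]
opening: 0.582
finger_force: 93.3
```

step_arm([
  {"gripper": 1, "x": 0, "y": 0, "z": 0.5, "spin": 0},
  {"gripper": 1, "x": 0, "y": 0, "z": 0.5, "spin": 0},
  {"gripper": 1, "x": 0, "y": 0, "z": 0.5, "spin": 0},
  {"gripper": 1, "x": 0, "y": 0, "z": 0, "spin": 0},
  {"gripper": 1, "x": 0, "y": 0, "z": 0, "spin": 0},
  {"gripper": 1, "x": 0, "y": 0, "z": 0, "spin": 0},
  {"gripper": 1, "x": 0, "y": 0, "z": 0, "spin": 0},
  {"gripper": 1, "x": 0, "y": 0, "z": 0, "spin": 0},
  {"gripper": 1, "x": 0, "y": 0, "z": 0, "spin": 0},
  {"gripper": 1, "x": 0, "y": 0, "z": 0, "spin": 0},
])

```text
time: 25.65
eef_pos: [0.5319, 0.2135, 0.0133]
tcp_rot: [0.898, 0.44, 0.0, 0.0]
contact_force: [-1.0, -0.5, 2.3]
opening: 0.588
finger_force: 94.2
```

step_arm([
  {"gripper": -1, "x": 0, "y": 0, "z": 0, "spin": 0},
  {"gripper": -1, "x": 0, "y": 0, "z": 0, "spin": 0},
  {"gripper": -1, "x": 0, "y": 0, "z": 0, "spin": 0},
  {"gripper": -1, "x": 0, "y": 0, "z": 0, "spin": 0},
  {"gripper": -1, "x": 0, "y": 0, "z": 0, "spin": 0},
  {"gripper": -1, "x": 0, "y": 0, "z": 0, "spin": 0},
  {"gripper": -1, "x": 0, "y": 0, "z": -15, "spin": 0},
  {"gripper": -1, "x": 0, "y": 0, "z": -30, "spin": 0},
  {"gripper": -1, "x": 0, "y": 0, "z": -40, "spin": 0},
  {"gripper": -1, "x": 0, "y": 0, "z": -40, "spin": 0},
])

```text
time: 26.65
eef_pos: [0.5316, 0.2134, 0.1402]
tcp_rot: [0.898, 0.44, -0.0, -0.0]
contact_force: [0.4, 0.4, -0.3]
opening: 1.002
finger_force: 0.0
```

```bash
python3 - <<'E'
from h import *
s=get_state();print(s['eef_pos'])
c=grab("wrist","w7");im=c["color"][...,::-1]
d=grab("side","s3")["color"][...,::-1]
cv2.imwrite("pics/f.png",np.hstack([cv2.resize(im,(480,360)),cv2.resize(d[140:380,220:420],(300,360))]))
for u,v in((280,240),(280,250),(290,255)): print(pt(c,u,v).round(4))
E
```

```text
[0.53155108 0.21344218 0.14018439]
[0.508  0.1841 0.0025]
[0.5017 0.176  0.0018]
[0.506  0.1665 0.0022]
```

View pics/f.png

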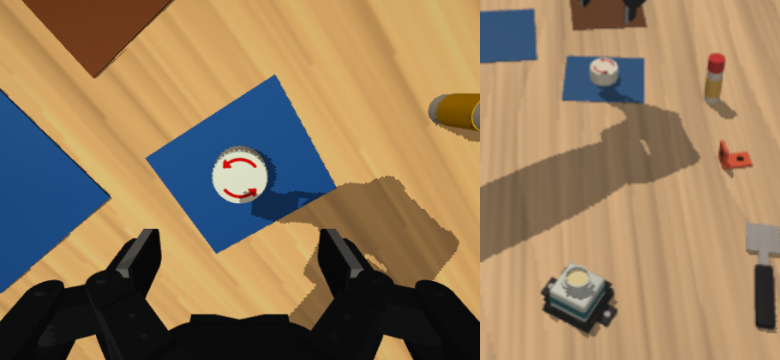

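The cap lies flat and arrows-up in the middle of the smaller blue mat at (240,175). The jar stands square in the holder at (578,298), and nothing else has moved.

```bash
python3 -c "
from plant import *
print(sign_off())"
```

```text
the job is handed in; nothing more can be done
None
```

The jar stands open and square in the holder, its cap lies right way up on the smaller blue mat, the glue stick, bracket and scraper look unmoved in the last picture, and the job was handed in at about 27 s; `sign_off()` returned no verdict.

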